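Send a sawn blank over the rocker chute into the deburring pan

ROBOT

A 6-joint arm with a two-finger parallel gripper is mounted at the origin on a cart in front of the work surface, level with it; the furniture and walls round the work are solid. World frame = base frame: x ahead of the robot, y to its left, z up, the work surface at z = 0. Lengths are in m, angles in rad, forces in N, time in s.
With the tool pointing down it reaches from about 0.225 to 0.875 m from the base axis. Payload 3.4 kg.
Tool frame: the origin (TCP) lies between the finger pads; the fingertips stand 19 mm ahead of it and the grasp point (between the pads) is the TCP; z points along the fingers, y is the line along which they close (so a half turn about z gives the same grasp; the last joint's range is limited). The gripper opens to 85 mm and grips with 20 to 120 N. Pads are 22 mm wide; open, the fingers measure 114 mm over their backs; the gripper's body (76 mm by 85 mm) begins 54 mm behind the grasp point. The pads swing forward as they close: fully open they stand 13 mm farther back than shut.
Start: joints at [-1.235, 0.276, 1.505, -0, 1.361, -0.121], TCP at [0.254, -0.516, 0.25] pointing down, gripper open.
Joint ranges: [-2.89, 2.89], [-0.75, 2.08], [0.22, 2.7], [-1.18, 4.32], [0.11, 2.71], [-2.7, 2.7]. Speed limits (rad/s): [2.57, 2.57, 3.14, 3.14, 3.14, 3.14].

INTERFACE

Orientations are given as a unit quaternion [w, x, y, z].
In Python, from rig import get_state, imaging, ticket gives the robot as it stands. The module is installed in compiled form; this text tells all that it offers.
- The arm moves only by the shell command python3 -m inch 'ROWS' [FORCE]. ROWS is JSON, a list of rows, each an object with "claw": the opening, from -1 (shut) to 1 (fully open); "travel": the shift along the world's x, y, z in units of 200 mm (1.0 is 200 mm), a list of three; "turn": the turn about the world's z in units of 180 degrees (1.0 is 180 degrees). A call has 1 to 5 rows; each row is the pose to reach, as a shift and turn from the pose commanded when the call began, turning the shorter way round; what a row does not reach only later rows make up. A row lasts 1/10 s, in which the tool goes at most 50 mm and 8.59 degrees, less where a joint would pass 70% of its speed; a pose out of reach is approached as far as the arm can. A call with a number of a shift or a turn outside -1 to 1 is refused whole. A call with a gripper value outside its range is refused whole. The fingers move at their own pace and stop on an object; FORCE is the grip in N (left out, the last holds). Time passes only in rows, so rows that repeat a pose let the fingers close. It gives the time, the measured TCP pose, the force, the opening and the grip force at its end, in the units of the state.
- get_state(): the state, without advancing time (a new reading comes with each control period).
- imaging.get_image(name): name is "scene" or "top" or "wrist"; returns the picture (400x640x3 uint8, red, green, blue); there is no depth.
- imaging.camera_params(name): a dict with "camera_matrix" (3x3 intrinsics, pixels), "cam_to_world" (4x4, takes a point from camera to world coordinates); the wrist camera has in their place "T_tool_cam" (4x4, takes a point from camera to tool coordinates, whose origin is the TCP and whose axes are the flange's). Camera axes: x right, y down, z forward; pixel columns grow to the right and rows downward; lengths in m; the calibration is good to about 2 mm. A picture is of the moment at which its call begins: read the wrist's pose just before it. camera_params takes no time and is no camera call.
- ticket.sign_off(): hands the job in; it is judged then, once.
The state is a dict: "clock": time; "qpos": joint angles; "qd": joint speeds; "effort": joint torques, N m; "position": TCP position; "ee_rot": TCP orientation; "contact_force": force on the tool from outside, world axes, zero at the start; "moment": the same for the moment, N m; "width": finger opening in m; "gripper_force": force on a finger pad.
Only numpy, scipy, OpenCV 4.12 (cv2) and the standard library are available. Lean on these libraries where they do the work, as an engineer would, in place of code of your own. Each camera call takes 0.05 s, during which the arm holds its last target. There are 200 camera calls.

TASK

Send the sawn steel blank that lies on the feed rail down the rocker chute to the deburring pan: keeping it down on the rail, slide it onto the white pivoting tray until its front end rests against the yellow gate bar, then press the red catch tab down until it snaps over. Let the blank's own weight, not the gripper, tip the tray so that it slides into the blue pan and the empty tray swings back level; leave the catch snapped over and do not disturb the tools and pieces lying around the chute.

Things in the scene. Friction and masses are not known exactly. Their poses are not given: they have to be found in the camera images.
- chute: fixed frame of the rocker chute on a plywood board 150 x 424 x 12 mm. Origin on the bench top below the tray's pivot, z up; parts travel along its -y axis; its -x side is the robot's. Along y: feed rail +177 to +47 mm, white tray +45 to -75 mm, yellow gate bar, blue pan. Brass counterweight on the +x side. Nothing stands higher than 126 mm above the bench
- rail_mid (a point): middle of the floor of the feed rail, a dark steel channel at the +y end of the chute, 130 mm long along y, floor 101.5 mm above the bench (1.5 mm above the tray's), 40 mm wide between two fences 6 mm high, open at both ends and above
- blank_center (a point): centre of the sawn blank, a plain grey steel bar 20 x 85 x 12 mm, about 0.12 kg; its long (85 mm) axis is its y axis and lies along the rail; it rests on the rail floor, so its centre is 107.5 mm and its top 113.5 mm above the bench; it slides with about 1 N. Of the two such bars it is the one on the rail
- gate (a point): mid-point of the face of the yellow gate bar that the blank's front end meets, 106 mm above the bench. The bar is 70 mm wide, 4 mm thick and hangs 3 to 26 mm above the level tray's floor, so it stops the blank; when the tray tips, its end drops and the blank passes under the bar. A blank against the bar lies whole on the tray, its centre 42.5 mm to the +y side of the bar
- tray_floor (a point): point on the white, slippery tray floor where the blank's centre lies when the blank is against the gate; 100 mm above the bench while the tray is level. Tray 50 x 120 mm, 46 mm wide between fences 6 mm high
- tray (a joint): tilt of the tray about its cross pivot: 0 = level, 0.5 rad = tipped fully towards the pan. While the catch is locked the tray cannot tip. With the catch open, a blank at the gate tips it in about half a second and slides off; the counterweight then brings the empty tray back to 0 in about a second
- catch_tab (a point): centre of the top of the red thumb tab, 34 mm along x, 30 mm along y, on the -x side of the chute, about 80 mm above the bench while locked. Press it down from above, with shut fingers
- catch (a joint): angle of the over-centre catch: 0 = locked (its steel hook lies over the tray's pin), 0.34 rad = open. The tab resists with 5 to 6 N at first, gives way once pressed down about 9 mm (0.17 rad), then snaps by itself to its lower stop, 17 mm below the start, and stays there
- pan_floor (a point): centre of the smooth plastic-lined floor of the blue deburring pan, 17 mm above the bench; inside 181 mm along y, 90 mm along x, walls to 52 mm above the bench
- file_flat: flat file with wooden handle, 25 x 300 x 25 mm, lying on the bench on the robot's side of the pan; leave it; origin under its middle
- tape_measure: orange tape measure, 37 x 85 x 60 mm high, standing behind the feed rail; leave it; origin under its middle
- marker: red and white marker pen, 17 x 135 x 16 mm, lying on the robot's side of the feed rail; leave it; origin under its middle
- square_tube: square steel tube offcut, 17 x 220 x 17 mm, lying behind the chute; leave it; origin under its middle
- next_blank: another steel bar 20 x 85 x 12 mm like the blank, lying on the bench off the open end of the feed rail; leave it; origin under its middle
- arrow_magnet: flat red welding magnet, 75 x 100 x 16 mm, lying off the far end of the pan; leave it; origin under its middle
There are look-alikes about, which are no part of the job. What is shaped like the part that bears blank_center but black or pink is not meant.

How it is judged:
On the way, in this order (a step that is already met when the one before it is completed fails the run):
1. the blank lies whole on the level, still locked tray with its front end at the gate bar (within 6 mm) (y of blank_center in the frame of chute between -0.034 and -0.0215 m and x of blank_center in the frame of chute between -0.02 and 0.02 m and z of blank_center in the frame of chute between 0.102 and 0.11 m and value of joint tray below 0.04 rad and value of joint catch below 0.08 rad), for 0.2 s.
2. the catch has snapped over and the tray has tipped towards the pan (value of joint each of catch, tray above 0.25 rad), for 0.04 s.
At the end, for the whole second after the job is handed in: the blank lies in the blue pan (its centre inside the walls and less than 45 mm above the bench), the empty tray is back level (below 0.05 rad) and still, and the catch is left snapped over (above 0.25 rad) (x of blank_center in the frame of chute between -0.045 and 0.045 m and y of blank_center in the frame of chute between -0.228 and -0.05 m and z of blank_center in the frame of chute below 0.045 m and velocity of joint tray between -0.05 and 0.05 rad/s and value of joint tray below 0.05 rad and value of joint catch above 0.25 rad); the robot touches nothing.
It fails at once if the blank is lifted off the guides (its centre more than 25 mm above where it lies on the rail) (z of blank_center in the frame of chute above 0.1325 m).
It fails at once if the gripper, not the blank's weight, moves the tray: it pushes on the tray while the tray is tipped (value of joint tray above 0.08 rad and contact force between the fingers and tray above 1 N).
It fails at once if a tool or piece lying around the chute is moved more than 30 mm (distance of any of file_flat, tape_measure, marker, square_tube, next_blank, arrow_magnet from where it was at the start of the episode above 0.03 m).
It also fails if it takes over 43 s, if anything falls off the work surface, if the arm or the gripper's body presses on something with over 40 N, if the wrist force passes 120 N, or if a joint passes its speed limit or range.

## Working session

There is one attempt and no reset: what is moved stays moved. The work goes in short steps, Python scripts to look and compute and a shell command to move; the robot and the scene stay as the last step left them, time stands still between calls to the robot, and variables do not carry over. Pictures are saved under pics/ and viewed, at most 13 in all, crops included, and the job is handed in when it is done.

```bash
mkdir -p pics; cat > h.py <<'E'
import numpy as np, cv2
from rig import get_state, imaging, ticket
def snap(n,f):
    im=imaging.get_image(n); cv2.imwrite('pics/'+f,im[:,:,::-1]); return im
def ray(n,u,v,z):
    p=imaging.camera_params(n);K=np.array(p['camera_matrix']);T=np.array(p['cam_to_world'])
    d=T[:3,:3]@np.linalg.solve(K,[u,v,1]);o=T[:3,3]
    return o+d*(z-o[2])/d[2]
def proj(n,X):
    p=imaging.camera_params(n);K=np.array(p['camera_matrix']);T=np.linalg.inv(np.array(p['cam_to_world']))
    c=K@(T[:3,:3]@np.array(X)+T[:3,3]);return c[:2]/c[2]
E
python3 - <<'E'
from h import *
snap('top','top.png');snap('scene','scene.png')
print(get_state())
for n in('top','scene'):print(imaging.camera_params(n))
E
```

```text
{'clock': 0.1, 'qpos': array([-1.23504051e+00,  2.76537775e-01,  1.50603304e+00, -2.46566713e-05,
        1.36071077e+00, -1.21004672e-01]), 'qd': array([-0.00050349, -0.00155542, -0.00375815, -0.00163559,  0.0012173 ,
       -0.00112012]), 'effort': array([ 1.33229085e-03, -4.17698514e+01, -2.46405190e+01, -3.14495480e-05,
        5.75111408e-03, -1.20687997e-05]), 'position': array([ 0.25343353, -0.5156278 ,  0.2495122 ]), 'ee_rot': array([-8.38309117e-04,  9.74033454e-01,  2.26402555e-01, -1.02486390e-04]), 'contact_force': array([-0.75408429, -0.57661761, -0.07599696]), 'moment': array([-0.08717438,  0.0142492 ,  0.03772423]), 'gripper_force': 0.0, 'width': 0.08498025019990066}
{'camera_matrix': array([[398.36272832,   0.        , 316.5388384 ],
       [  0.        , 398.36272832, 204.45177533],
       [  0.        ,   0.        ,   1.        ]]), 'cam_to_world': array([[ 0.00862685, -0.98583299,  0.16750788,  0.40178668],
       [-0.99990137, -0.01036102, -0.00948154,  0.02825383],
       [ 0.01108277, -0.16740956, -0.98582514,  1.14585884],
       [ 0.        ,  0.        ,  0.        ,  1.        ]])}
{'camera_matrix': array([[418.26230563,   0.        , 312.99467657],
       [  0.        , 418.26230563, 200.69174195],
       [  0.        ,   0.        ,   1.        ]]), 'cam_to_world': array([[-0.56002896, -0.41883862,  0.71480191, -0.30866188],
       [-0.82847171,  0.28158584, -0.48409094,  0.63672219],
       [ 0.00147788, -0.86329811, -0.50469218,  0.72214093],
       [ 0.        ,  0.        ,  0.        ,  1.        ]])}
```

View pics/top.png

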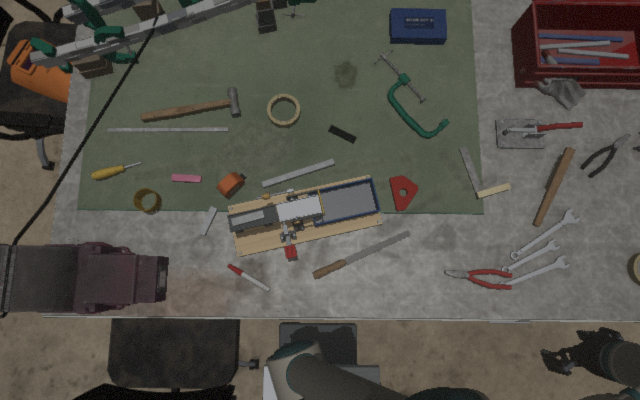

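View pics/scene.png

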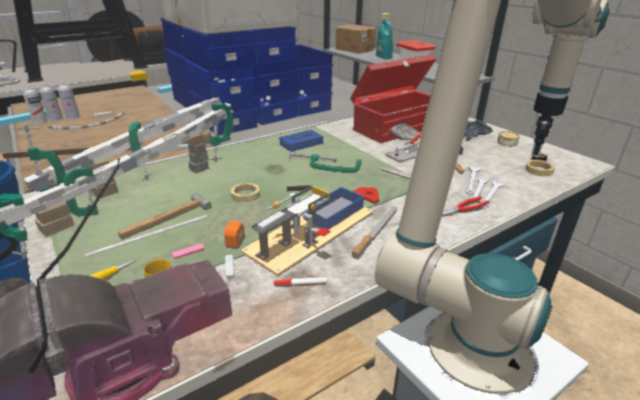

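The chute lies at about (305,213) in the top view, rail on the left, pan on the right, red tab at (291,253). Next I enlarge it.

```bash
python3 - <<'E'
from h import *
im=cv2.imread('pics/top.png')[165:275,220:390]
cv2.imwrite('pics/c1.png',cv2.resize(im,None,fx=4.7,fy=4.7,interpolation=cv2.INTER_CUBIC))
E
```

```text
(no output)
```

View pics/c1.png

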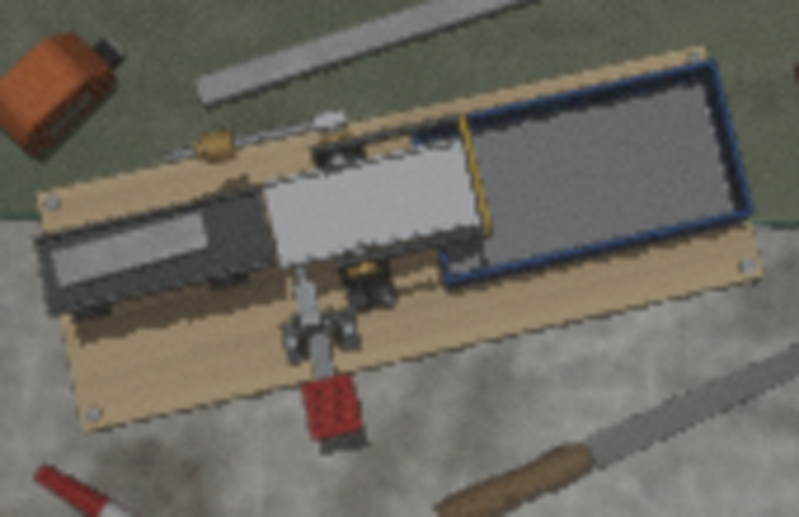

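The crop shows the blank at (50..208, 210..287), tab at (305..362, 372..442), gate at x≈475, and board corners. I compute the world positions.

```bash
python3 - <<'E'
from h import *
def P(c,z): return np.array([ray('top',220+(a+.5)/4.7-.5,165+(b+.5)/4.7-.5,z) for a,b in c])
B=P([(38,193),(707,47),(762,277),(88,430)],.012)
bl=P([(51,252),(203,210),(209,245),(62,287)],.1135)
tab=P([(303,382),(350,374),(362,433),(314,442)],.080)
tr=P([(267,190),(463,140),(485,235),(278,265)],.103)
g=P([(463,117),(490,235)],.126)
r=P([(38,240),(265,187),(278,265),(50,312)],.1075)
for n,q in zip('board blank tab tray gate rail'.split(),(B,bl,tab,tr,g,r)):
    print(n,q.mean(0).round(4),'sides',[np.linalg.norm(q[i]-q[i-1]).round(4) for i in range(len(q))])
    if len(q)==4:
        d=q[0]+q[3]-q[1]-q[2];print('   yaw',np.degrees(np.arctan2(-d[0],d[1])).round(2))
    print(q[:,:2].round(4).tolist())
E
```

```text
board [0.5646 0.0502 0.012 ] sides [np.float64(0.1483), np.float64(0.4228), np.float64(0.1473), np.float64(0.418)]
   yaw 13.27
[[0.5882, 0.2731], [0.6848, -0.1386], [0.5409, -0.1702], [0.4445, 0.2365]]
blank [0.5409 0.198  0.1135] sides [np.float64(0.0206), np.float64(0.087), np.float64(0.02), np.float64(0.084)]
   yaw 16.55
[[0.5384, 0.2424], [0.5629, 0.159], [0.5432, 0.155], [0.519, 0.2355]]
tab [0.4557 0.0867 0.08  ] sides [np.float64(0.0344), np.float64(0.027), np.float64(0.034), np.float64(0.0275)]
   yaw 10.64
[[0.47, 0.1035], [0.4748, 0.077], [0.4416, 0.0696], [0.4363, 0.0966]]
tray [0.5671 0.0644 0.103 ] sides [np.float64(0.0432), np.float64(0.1144), np.float64(0.0558), np.float64(0.1173)]
   yaw 12.0
[[0.5763, 0.1246], [0.6062, 0.0142], [0.5519, 0.0014], [0.5338, 0.1174]]
gate [0.5817 0.007  0.126 ] sides [np.float64(0.0679), np.float64(0.0679)]
[[0.6148, 0.0147], [0.5486, -0.0007]]
rail [0.5405 0.1841 0.1075] sides [np.float64(0.0411), np.float64(0.1297), np.float64(0.0449), np.float64(0.1287)]
   yaw 13.17
[[0.5459, 0.2512], [0.5773, 0.1254], [0.5332, 0.117], [0.5057, 0.2427]]
```

Sizes check out. The chute yaw is about 13.2° and its origin about (0.5655, 0.076). The blank sits at chute (0.004, 0.124). I'll push it from behind with shut fingers, which needs a turn of -13° so the closing line lies along the rail.

```bash
R() { :; }
python3 -m inch '[{"claw":-1,"travel":[0.34,0.97,0],"turn":-0.072},{"claw":-1,"travel":[0.34,0.97,0],"turn":-0.072},{"claw":-1,"travel":[0.34,0.97,0],"turn":-0.072},{"claw":-1,"travel":[0.34,0.97,0],"turn":-0.072},{"claw":-1,"travel":[0.34,0.97,0],"turn":-0.072}]'
python3 -m inch '[{"claw":-1,"travel":[0.34,0.97,0],"turn":0},{"claw":-1,"travel":[0.34,0.97,0],"turn":0},{"claw":-1,"travel":[0.34,0.97,0],"turn":0},{"claw":-1,"travel":[0.34,0.97,0],"turn":0},{"claw":-1,"travel":[0.34,0.97,0],"turn":0}]'
python3 -m inch '[{"claw":-1,"travel":[0.34,0.97,0],"turn":0},{"claw":-1,"travel":[0.34,0.97,0],"turn":0},{"claw":-1,"travel":[0.34,0.97,0],"turn":0},{"claw":-1,"travel":[0.34,0.97,0],"turn":0},{"claw":-1,"travel":[0.34,0.97,0],"turn":0}]'
python3 -m inch '[{"claw":-1,"travel":[0.33,0.97,0],"turn":0},{"claw":-1,"travel":[0.33,0.97,0],"turn":0},{"claw":-1,"travel":[0.33,0.97,0],"turn":0},{"claw":-1,"travel":[0.33,0.97,0],"turn":0},{"claw":-1,"travel":[0.33,0.97,0],"turn":0}]'
```

```text
clock: 0.6
position: [0.3219, -0.3164, 0.25]
ee_rot: [-0.002, 0.993, 0.117, 0.0]
contact_force: [-1.1, -0.3, 0.2]
width: 0.0119
gripper_force: 0.0
clock: 1.1
position: [0.3904, -0.1236, 0.2502]
ee_rot: [-0.001, 0.993, 0.118, 0.0]
contact_force: [-0.6, 0.4, 0.0]
width: -0.0007
gripper_force: 0.0
clock: 1.6
position: [0.4595, 0.0696, 0.2501]
ee_rot: [-0.001, 0.993, 0.118, 0.001]
contact_force: [-0.6, -0.2, -1.2]
width: -0.0
gripper_force: 0.0
clock: 2.1
position: [0.5261, 0.2633, 0.2493]
ee_rot: [-0.001, 0.993, 0.117, 0.001]
contact_force: [-0.2, 0.3, 0.5]
width: -0.0002
gripper_force: 0.0
```

```bash
cat >> h.py <<'E'
def wray(u,v,z,s):
    from scipy.spatial.transform import Rotation as Ro
    p=imaging.camera_params('wrist');K=np.array(p['camera_matrix']);T=np.array(p['T_tool_cam'])
    q=s['ee_rot'];R=Ro.from_quat([q[1],q[2],q[3],q[0]]).as_matrix()
    d=R@T[:3,:3]@np.linalg.solve(K,[u,v,1]);o=R@T[:3,3]+s['position']
    return o+d*(z-o[2])/d[2]
E
python3 - <<'E'
from h import *
import pickle
s=get_state();pickle.dump(s,open('s1.pkl','wb'))
snap('wrist','w1.png');print(imaging.camera_params('wrist'))
E
```

```text
{'camera_matrix': array([[346.93203557,   0.        , 312.65659617],
       [  0.        , 346.93203557, 198.60412634],
       [  0.        ,   0.        ,   1.        ]]), 'T_tool_cam': array([[-3.40634969e-04, -9.58056476e-01, -2.86579261e-01,
         7.25444012e-02],
       [ 9.99999900e-01, -2.43057941e-04, -3.76062455e-04,
        -1.70991349e-04],
       [ 2.90633705e-04, -2.86579360e-01,  9.58056463e-01,
        -1.22745173e-01],
       [ 0.00000000e+00,  0.00000000e+00,  0.00000000e+00,
         1.00000000e+00]])}
```

View pics/w1.png

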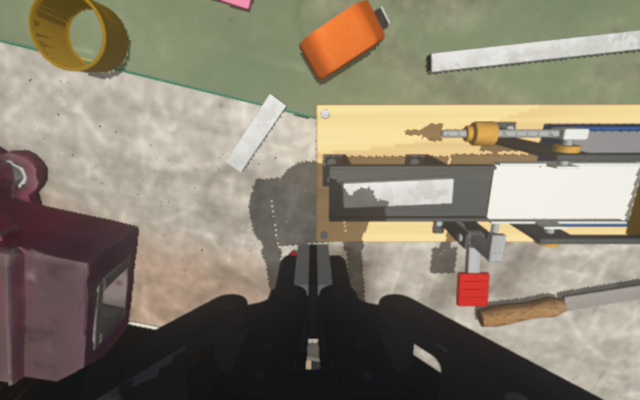

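The wrist view has the blank at (343–453, 179–207), rail at (327–490, 165–220), tab at (457–488, 273–305) and the chute edges near horizontal, so the yaw matches.

```bash
python3 - <<'E'
from h import *
import pickle
s=pickle.load(open('s1.pkl','rb'))
def P(c,z): return np.array([wray(a,b,z,s) for a,b in c])
o=np.array([.5655,.076]);th=np.radians(13.2);C=np.array([[np.cos(th),np.sin(th)],[-np.sin(th),np.cos(th)]])
for n,c,z in(('blank',[(343,182),(453,179),(453,202),(344,208)],.1135),('rail',[(327,168),(490,166),(490,218),(330,221)],.1075),('tab',[(457,273),(488,273),(488,304),(458,305)],.082)):
    q=P(c,z);print(n,q.mean(0)[:2].round(4));print(((q[:,:2]-o)@C.T).round(4).tolist(),'mean',((q.mean(0)[:2]-o)@C.T).round(4))
print(C@(s['position'][:2]-o))
E
```

```text
blank [0.5413 0.1994]
[[0.0132, 0.1686], [0.0158, 0.0846], [-0.0026, 0.0824], [-0.0078, 0.1672]] mean [0.0047 0.1257]
rail [0.5413 0.1888]
[[0.0228, 0.1808], [0.0248, 0.0547], [-0.0178, 0.0484], [-0.0209, 0.1777]] mean [0.0022 0.1154]
tab [0.4608 0.0928]
[[-0.0814, 0.0572], [-0.0813, 0.0284], [-0.1143, 0.0235], [-0.1156, 0.0521]] mean [-0.0981  0.0403]
[0.00439755 0.191327  ]
```

Both views agree to a few mm. Now I descend behind the blank.

```bash

python3 -m inch '[{"claw":-1,"travel":[-0.02,0.02,-0.2],"turn":0},{"claw":-1,"travel":[-0.02,0.02,-0.4],"turn":0},{"claw":-1,"travel":[-0.02,0.02,-0.55],"turn":0},{"claw":-1,"travel":[-0.02,0.02,-0.62],"turn":0},{"claw":-1,"travel":[-0.02,0.02,-0.62],"turn":0}]'
python3 -m inch '[{"claw":-1,"travel":[0.011,-0.049,0],"turn":0},{"claw":-1,"travel":[0.023,-0.097,0],"turn":0},{"claw":-1,"travel":[0.034,-0.146,0],"turn":0},{"claw":-1,"travel":[0.046,-0.195,0],"turn":0},{"claw":-1,"travel":[0.046,-0.195,0],"turn":0}]'
python3 - <<'E'
from h import *
import pickle
s=get_state();pickle.dump(s,open('s2.pkl','wb'))
snap('wrist','w2.png')
E
```

```text
clock: 2.65
position: [0.518, 0.2606, 0.1238]
ee_rot: [0.001, 0.993, 0.114, -0.003]
contact_force: [-0.1, 0.7, -1.0]
width: -0.0003
gripper_force: 0.0
clock: 3.15
position: [0.5296, 0.2233, 0.127]
ee_rot: [0.0, 0.993, 0.114, 0.001]
contact_force: [0.1, -0.4, -0.4]
width: 0.0002
gripper_force: 0.0
```

View pics/w2.png

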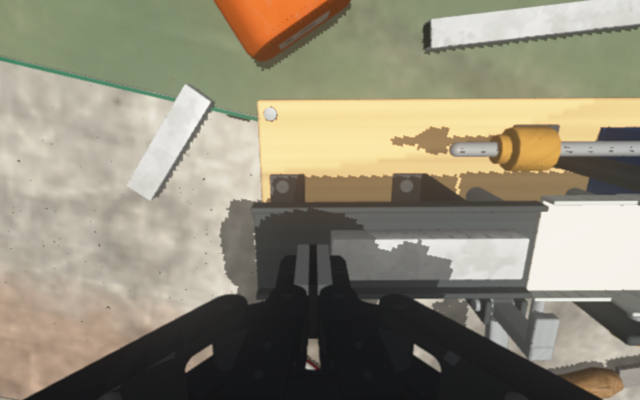

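The fingers are against the blank's rear end (u≈331) and its front is at the rail end (530,255), moved with us. I continue in small steps.

```bash

python3 -m inch '[{"claw":-1,"travel":[0.012,-0.038,-0.006],"turn":0},{"claw":-1,"travel":[0.024,-0.076,-0.006],"turn":0},{"claw":-1,"travel":[0.036,-0.115,-0.006],"turn":0},{"claw":-1,"travel":[0.048,-0.153,-0.006],"turn":0},{"claw":-1,"travel":[0.06,-0.191,-0.006],"turn":0}]'
python3 -m inch '[{"claw":-1,"travel":[0.009,-0.039,0],"turn":0},{"claw":-1,"travel":[0.018,-0.078,0],"turn":0},{"claw":-1,"travel":[0.027,-0.117,0],"turn":0},{"claw":-1,"travel":[0.036,-0.156,0],"turn":0},{"claw":-1,"travel":[0.045,-0.195,0],"turn":0}]'
python3 -m inch '[{"claw":-1,"travel":[0.005,-0.02,0],"turn":0},{"claw":-1,"travel":[0.01,-0.04,0],"turn":0},{"claw":-1,"travel":[0.015,-0.06,0],"turn":0},{"claw":-1,"travel":[0.02,-0.08,0],"turn":0},{"claw":-1,"travel":[0.025,-0.1,0],"turn":0}]'
python3 - <<'E'
from h import *
import pickle
s=get_state();pickle.dump(s,open('s3.pkl','wb'))
snap('wrist','w3.png');print(s['position'],s['contact_force'])
E
```

```text
clock: 3.7
position: [0.5414, 0.1873, 0.126]
ee_rot: [-0.001, 0.993, 0.115, 0.001]
contact_force: [-1.0, 3.4, 5.7]
width: 0.0001
gripper_force: 3.0
clock: 4.2
position: [0.5505, 0.1483, 0.126]
ee_rot: [-0.001, 0.993, 0.115, 0.001]
contact_force: [-0.6, 2.6, 5.9]
width: 0.0001
gripper_force: 3.4
clock: 4.7
position: [0.5551, 0.1275, 0.1254]
ee_rot: [0.0, 0.993, 0.115, 0.0]
contact_force: [-0.7, 0.5, 1.1]
width: -0.0
gripper_force: 0.2
[0.55511304 0.12752852 0.12540491] [-0.6891063   0.49510162  1.07719073]
```

View pics/w3.png

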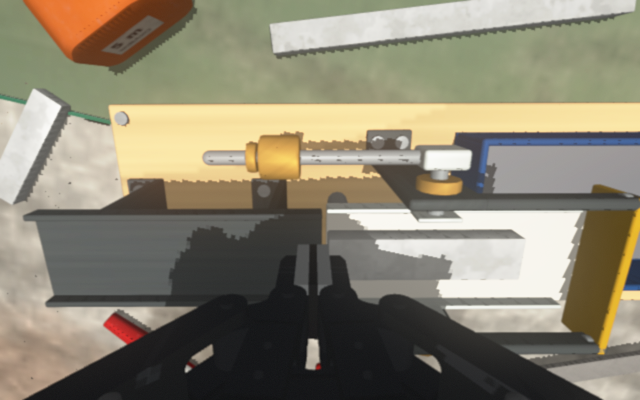

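The blank (v 232–278, front at u≈523) is on the tray with about 20 mm to the gate (bottom at u≈570), as the kinematics also says. Final approach, slow.

```bash

python3 -m inch '[{"claw":-1,"travel":[0.004,-0.018,-0.008],"turn":0},{"claw":-1,"travel":[0.008,-0.035,-0.008],"turn":0},{"claw":-1,"travel":[0.012,-0.053,-0.008],"turn":0},{"claw":-1,"travel":[0.016,-0.07,-0.008],"turn":0},{"claw":-1,"travel":[0.019,-0.08,-0.008],"turn":0}]'
python3 -m inch '[{"claw":-1,"travel":[0.001,-0.005,0],"turn":0},{"claw":-1,"travel":[0.002,-0.01,0],"turn":0},{"claw":-1,"travel":[0.002,-0.01,0],"turn":0}]'
python3 -m inch '[{"claw":-1,"travel":[0.001,-0.005,0],"turn":0},{"claw":-1,"travel":[0.002,-0.01,0],"turn":0},{"claw":-1,"travel":[0.002,-0.01,0],"turn":0}]'
python3 - <<'E'
from h import *
import pickle
s=get_state();pickle.dump(s,open('s4.pkl','wb'))
im=snap('wrist','w4.png');print(s['position'],s['contact_force'])
E
```

```text
clock: 5.25
position: [0.5594, 0.1117, 0.1244]
ee_rot: [-0.0, 0.993, 0.115, 0.001]
contact_force: [-1.3, 1.5, 7.4]
width: -0.0
gripper_force: 3.6
clock: 5.55
position: [0.5598, 0.1097, 0.1244]
ee_rot: [-0.0, 0.993, 0.115, 0.001]
contact_force: [0.4, 2.2, 7.2]
width: 0.0002
gripper_force: 3.5
clock: 5.85
position: [0.5602, 0.1078, 0.1244]
ee_rot: [-0.0, 0.993, 0.115, 0.001]
contact_force: [-0.2, 1.4, 6.8]
width: 0.0001
gripper_force: 3.6
[0.56022284 0.1077749  0.12441539] [-0.18537562  1.36627843  6.79802232]
```

View pics/w4.png

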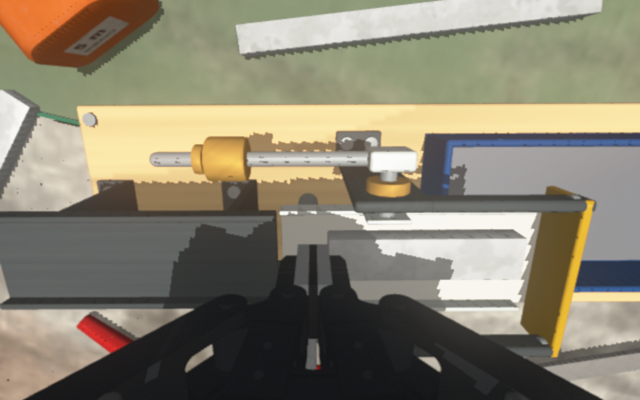

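The blank's front (523,240) is a few mm from the gate face bottom (~530,240). The fingertips bear on the floor with 7 N, so the shut tips are about 24.5 mm ahead of the TCP. I raise 2 mm and push on until the gate stops it.

```bash

python3 -m inch '[{"claw":-1,"travel":[0,0,0.014],"turn":0},{"claw":-1,"travel":[0.001,-0.005,0.014],"turn":0},{"claw":-1,"travel":[0.001,-0.005,0.014],"turn":0}]'
python3 -m inch '[{"claw":-1,"travel":[0.001,-0.005,0],"turn":0},{"claw":-1,"travel":[0.001,-0.005,0],"turn":0}]'
python3 -m inch '[{"claw":-1,"travel":[0.001,-0.005,0],"turn":0},{"claw":-1,"travel":[0.001,-0.005,0],"turn":0}]'
python3 -m inch '[{"claw":-1,"travel":[0.001,-0.005,0],"turn":0},{"claw":-1,"travel":[0.001,-0.005,0],"turn":0}]'
```

```text
clock: 6.2
position: [0.5593, 0.1063, 0.1259]
ee_rot: [0.0, 0.993, 0.115, -0.0]
contact_force: [1.2, 0.1, -0.1]
width: 0.0002
gripper_force: 0.0
clock: 6.4
position: [0.5596, 0.1054, 0.126]
ee_rot: [0.0, 0.993, 0.115, -0.0]
contact_force: [0.3, 0.4, 0.2]
width: -0.0002
gripper_force: 0.0
clock: 6.6
position: [0.5599, 0.1046, 0.1262]
ee_rot: [0.0, 0.993, 0.115, -0.0]
contact_force: [0.2, -0.2, -0.5]
width: -0.0001
gripper_force: 0.0
clock: 6.8
position: [0.5602, 0.1036, 0.1263]
ee_rot: [0.0, 0.993, 0.115, -0.0]
contact_force: [0.2, 0.1, 1.0]
width: 0.0002
gripper_force: 0.0
```

```bash

for i in 1; do :; done
python3 -m inch '[{"claw":-1,"travel":[0.001,-0.005,0],"turn":0},{"claw":-1,"travel":[0.001,-0.005,0],"turn":0}]' | grep -E 'pos|cont'
python3 -m inch '[{"claw":-1,"travel":[0.001,-0.005,0],"turn":0},{"claw":-1,"travel":[0.001,-0.005,0],"turn":0}]'| grep -E 'pos|cont'
python3 - <<'E'
from h import *
a=snap('wrist','w5.png')[150:350,240:640]
cv2.imwrite('pics/w5c.png',cv2.resize(a[:,:,::-1],None,fx=2,fy=2,interpolation=cv2.INTER_CUBIC))
E
```

```text
position: [0.5605, 0.1026, 0.1263]
contact_force: [0.0, -0.1, -0.9]
position: [0.5607, 0.1016, 0.1263]
contact_force: [0.8, -0.1, 0.1]
```

View pics/w5c.png

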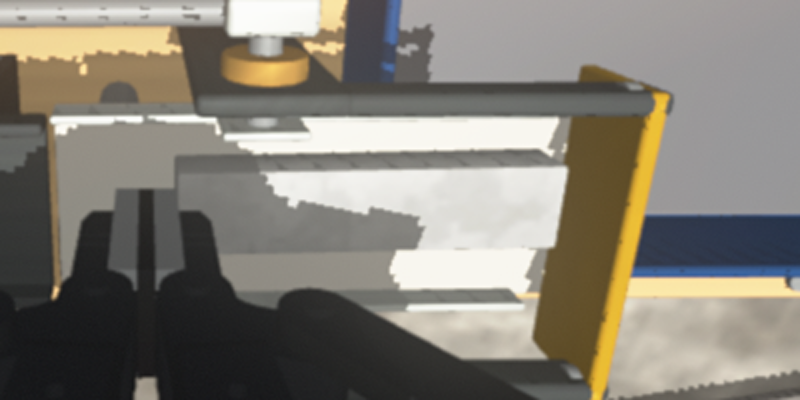

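The blank's front looks at or within a couple of mm of the gate (565,165)/(555,245). I push a bit further for a contact force.

```bash

python3 -m inch '[{"claw":-1,"travel":[0.001,-0.005,0],"turn":0},{"claw":-1,"travel":[0.001,-0.005,0],"turn":0}]' | grep -E 'pos|cont'
python3 -m inch '[{"claw":-1,"travel":[0.001,-0.005,0],"turn":0},{"claw":-1,"travel":[0.001,-0.005,0],"turn":0},{"claw":-1,"travel":[0.001,-0.005,0],"turn":0}]'| grep -E 'pos|cont|clock'
```

```text
position: [0.5609, 0.1006, 0.1263]
contact_force: [0.5, -0.2, 0.4]
clock: 7.75
position: [0.5611, 0.0996, 0.1264]
contact_force: [0.6, 0.3, -0.0]
```

```bash

python3 -m inch '[{"claw":-1,"travel":[0.001,-0.005,0],"turn":0},{"claw":-1,"travel":[0.001,-0.005,0],"turn":0}]' | grep -E 'pos|cont'
python3 -m inch '[{"claw":-1,"travel":[0.001,-0.005,0],"turn":0},{"claw":-1,"travel":[0.001,-0.005,0],"turn":0}]'| grep -E 'pos|cont|clock'
python3 - <<'E'
from h import *
s=get_state()
a=snap('wrist','w6.png')
cv2.imwrite('pics/w6c.png',cv2.resize(a[200:340,440:600,::-1],None,fx=4,fy=4,interpolation=cv2.INTER_CUBIC))
for y in(-.062,-.066,-.070,-.074):pass
E
```

```text
position: [0.5612, 0.0989, 0.1263]
contact_force: [-0.3, 1.0, -0.1]
clock: 8.15
position: [0.5612, 0.0987, 0.1263]
contact_force: [-0.3, 4.0, 0.1]
```

View pics/w6c.png

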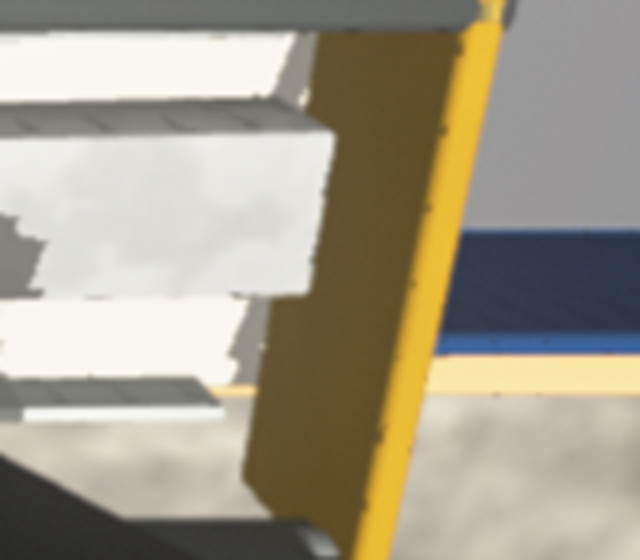

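Contact: 4 N at the gate, motion stopped, and the blank's front covers the lower part of the gate face. Step 1 is met. I back off, rise and go above the tab at about (0.457, 0.090).

```bash

python3 -m inch '[{"claw":-1,"travel":[-0.005,0.02,0],"turn":0},{"claw":-1,"travel":[-0.005,0.02,0.1],"turn":0},{"claw":-1,"travel":[-0.005,0.02,0.3],"turn":0},{"claw":-1,"travel":[-0.25,0,0.3],"turn":0},{"claw":-1,"travel":[-0.5,-0.03,0.3],"turn":0}]' | grep -E 'pos|cont'
python3 -m inch '[{"claw":-1,"travel":[-0.02,0,-0.1],"turn":0},{"claw":-1,"travel":[-0.02,0,-0.2],"turn":0},{"claw":-1,"travel":[-0.02,0,-0.3],"turn":0},{"claw":-1,"travel":[-0.02,0,-0.34],"turn":0},{"claw":-1,"travel":[-0.02,0,-0.34],"turn":0}]' | grep -E 'pos|cont'
python3 - <<'E'
from h import *
snap('wrist','w7.png')
E
```

```text
position: [0.4629, 0.091, 0.1876]
contact_force: [-0.9, 0.4, 0.9]
position: [0.4571, 0.0913, 0.1175]
contact_force: [-0.2, -0.7, -0.2]
```

View pics/w7.png

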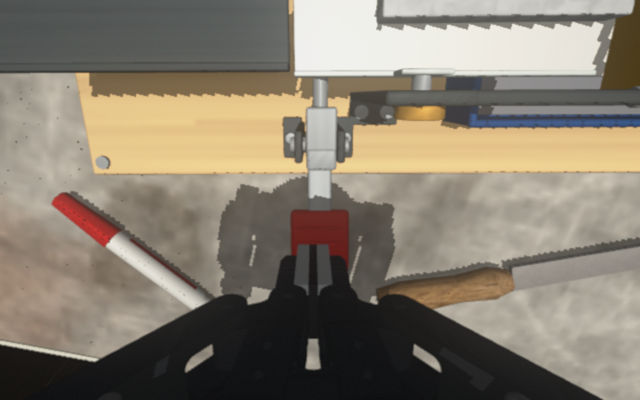

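The tab (291–349, 210–~272) is under the fingers (298–330). I shift 4 mm inward and 2 mm to -y, then press.

```bash

python3 -m inch '[{"claw":-1,"travel":[0.02,-0.008,-0.03],"turn":0},{"claw":-1,"travel":[0.02,-0.008,-0.06],"turn":0},{"claw":-1,"travel":[0.02,-0.008,-0.075],"turn":0},{"claw":-1,"travel":[0.02,-0.008,-0.085],"turn":0}]' | grep -E 'pos|cont'
python3 -m inch '[{"claw":-1,"travel":[0,0,-0.015],"turn":0},{"claw":-1,"travel":[0,0,-0.03],"turn":0},{"claw":-1,"travel":[0,0,-0.045],"turn":0}]' | grep -E 'pos|cont'
python3 -m inch '[{"claw":-1,"travel":[0,0,-0.015],"turn":0},{"claw":-1,"travel":[0,0,-0.02],"turn":0},{"claw":-1,"travel":[0,0,-0.02],"turn":0}]' | grep -E 'pos|cont'
```

```text
position: [0.4617, 0.0901, 0.101]
contact_force: [-1.1, -0.8, 0.3]
position: [0.4611, 0.09, 0.0923]
contact_force: [-2.6, -0.2, 3.5]
position: [0.462, 0.0902, 0.0881]
contact_force: [-1.0, 0.4, -0.7]
```

The force rose to 3.5 N and then vanished, so the catch seems to have snapped. I rise and look.

```bash

python3 -m inch '[{"claw":-1,"travel":[0,0,0.1],"turn":0},{"claw":-1,"travel":[-0.1,0,0.3],"turn":0},{"claw":-1,"travel":[-0.3,-0.2,0.5],"turn":0},{"claw":-1,"travel":[-0.5,-0.4,0.5],"turn":0},{"claw":-1,"travel":[-0.5,-0.6,0.5],"turn":0}]' | grep -E 'pos|cont'
python3 -m inch '[{"claw":-1,"travel":[0,-0.2,0.1],"turn":0},{"claw":-1,"travel":[0,-0.4,0.1],"turn":0},{"claw":-1,"travel":[0,-0.4,0.1],"turn":0},{"claw":-1,"travel":[0,-0.4,0.1],"turn":0},{"claw":-1,"travel":[0,-0.4,0.1],"turn":0}]' | grep -E 'pos|cont'
python3 -m inch '[{"claw":-1,"travel":[0,0,0],"turn":0},{"claw":-1,"travel":[0,0,0],"turn":0},{"claw":-1,"travel":[0,0,0],"turn":0},{"claw":-1,"travel":[0,0,0],"turn":0},{"claw":-1,"travel":[0,0,0],"turn":0}]' | grep -E 'clock|cont'
python3 - <<'E'
from h import *
a=snap('top','t2.png')[165:275,220:390,::-1]
b=snap('scene','s2.png')[175:275,220:390,::-1]
r=lambda i,k:cv2.resize(i,None,fx=k,fy=k,interpolation=cv2.INTER_CUBIC)
cv2.imwrite('pics/f.png',r(np.vstack([a,b]),2.8))
E
```

```text
position: [0.362, -0.0211, 0.1889]
contact_force: [1.1, -0.3, -0.7]
position: [0.3639, -0.1008, 0.2075]
contact_force: [0.1, 0.6, -0.0]
clock: 11.75
contact_force: [0.5, 0.1, -0.2]
```

View pics/f.png

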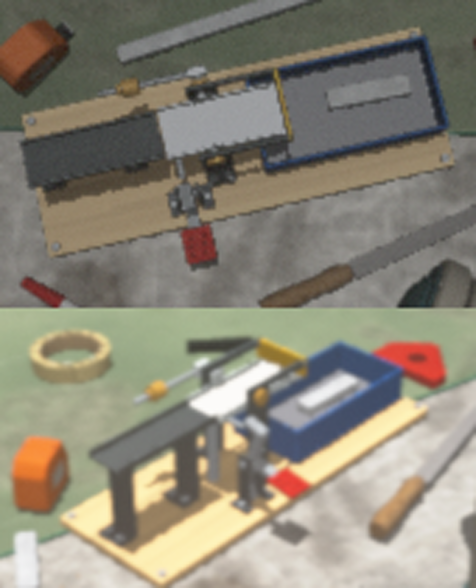

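The blank lies in the middle of the pan (368,92), the tray is level and the tab is down. I wait briefly and hand in.

```bash

python3 -m inch '[{"claw":-1,"travel":[0,0,0],"turn":0},{"claw":-1,"travel":[0,0,0],"turn":0},{"claw":-1,"travel":[0,0,0],"turn":0},{"claw":-1,"travel":[0,0,0],"turn":0},{"claw":-1,"travel":[0,0,0],"turn":0}]' | grep clock
python3 -m inch '[{"claw":-1,"travel":[0,0,0],"turn":0},{"claw":-1,"travel":[0,0,0],"turn":0},{"claw":-1,"travel":[0,0,0],"turn":0},{"claw":-1,"travel":[0,0,0],"turn":0},{"claw":-1,"travel":[0,0,0],"turn":0}]' | grep clock
python3 -c "from rig import ticket;print(ticket.sign_off())"
```

```text
clock: 12.35
clock: 12.85
the job is handed in; nothing more can be done
None
```

The job is handed in at 12.85 s: the last pictures show the blank in the blue pan, the tray back level and the catch tab down, and the tools around the chute look unmoved; no verdict was returned.

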